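Power up the sensor trainer and join a node to its network

TASK

Bring up the wireless kit in the open aluminium case with just your fingertips: switch the power on by pressing down the raised end of the main rocker until it has tipped right over, then press the key on the coordinator board (the one with the stubby aerial) fully down and let it up again so that it opens the network, then press the key on the motion-sensor board (the one with the white domed lens) fully down and keep it down for two seconds so that it joins, and let go. Press no key while the power is off and none on the other boards, leave the power on, and do not pull up any plug-in board or pick up or shift the loose things lying about.

Things in the scene. Friction and masses are not known exactly. Their poses are not given: they have to be found in the camera images.
- case: Open aluminium trainer case, 360 mm deep in x, 500 mm wide in y, fixed; origin at the centre of its underside. Its black deck lies 95 mm above the bench, its rim 13 mm higher. Axes are the case's: x from its handle side (nearest the robot) to its far side, y to the left, z up; the case is turned a little about z. The boards and the rocker are square to it.
- rocker_middle (a point): Main power rocker, front right of the deck: black paddle 42 mm long (along the case's x), 26 mm wide, a shallow V in a 52 x 34 mm bezel. The point is the middle of its upper face, over the pivot, 10 mm above the deck, 7 mm above the bezel. Axes as the case's. Nothing higher than the paddle's raised end stands within 40 mm of its far half.
- rocker_raised_end (a point): Point on the upper face of the rocker's far half (+x of the case), 16 mm out from the pivot, 5 mm from the paddle's end; moves with the paddle. Off, this half slopes up at 0.36 rad and the point is 6 mm above rocker_middle; on, it lies level at that height. The other half rises as this one goes down, so press well out from the middle.
- power_rocker (a joint): Angle of the rocker: 0 = off (far half raised), 0.36 = on (far half level, near half raised). It turns against steady friction (about 3 N at the far half) and stays where it is left: press until it stops.
- coordinator_board: The coordinator board (upright stubby black aerial, 14 mm thick, tip 52 mm above the board); origin at its centre, at deck height. Blue plug-in board 76 x 76 mm, face 14 mm above the deck, held by pin headers that slip at 14 N of pull; it may sit in any of six cells (2 rows of 3, 90 mm apart). The part named is on its far half (+x of the case), its key in the middle of the near half. Axes as case.
- coordinator_key_top (a point): Centre of the top of that board's key: a round grey push cap 16 mm across, 20 mm to the near side (-x of the case) of the board's centre, its top 18 mm above the board's face and 11 mm above the 14 mm square housing it stands in; no part of the boards higher than 5 mm lies within 20 mm of it. The point goes down with the cap.
- coordinator_key (a joint): How far the coordinator board's key is pressed, m: 0 = up, 0.004 = fully down. Sprung: 2.4 N to start, 4.8 N fully down, returns by itself.
- motion_board: The motion-sensor board (white domed lens, 33 mm across, 20 mm high); origin at its centre, at deck height. Blue plug-in board 76 x 76 mm, face 14 mm above the deck, held by pin headers that slip at 14 N of pull; it may sit in any of six cells (2 rows of 3, 90 mm apart). The part named is on its far half (+x of the case), its key in the middle of the near half. Axes as case.
- motion_key_top (a point): Centre of the top of that board's key: a round grey push cap 16 mm across, 20 mm to the near side (-x of the case) of the board's centre, its top 18 mm above the board's face and 11 mm above the 14 mm square housing it stands in; no part of the boards higher than 5 mm lies within 20 mm of it. The point goes down with the cap.
- motion_key (a joint): How far the motion board's key is pressed, m: 0 = up, 0.004 = fully down. Sprung: 2.4 N to start, 4.8 N fully down, returns by itself.
- fan_key_top (a point): Centre of the top of the key on the fan board (square 30 mm fan, 10 mm high); board, key and spring like the coordinator's. Not to be pressed.
- gas_key_top (a point): Centre of the top of the key on the gas-sensor board (round steel can, 19 mm across, 20 mm high); board, key and spring like the coordinator's. Not to be pressed.
- relay_key_top (a point): Centre of the top of the key on the relay board (two black blocks side by side, 16 mm high); board, key and spring like the coordinator's. Not to be pressed.
- display_key_top (a point): Centre of the top of the key on the display board (flat white 40 x 28 mm display, 6 mm high); board, key and spring like the coordinator's. Not to be pressed.
- debug_pod: Loose grey debug pod, 52 x 26 x 12 mm, lying on the deck between the boards and the rocker. Origin at the centre of its underside. To be left alone.
- jumper_jar: Loose small clear jar with a white cap, 30 mm across, 36 mm high, standing on the deck at the right. Origin at the centre of its underside. To be left alone.
- power_brick: Loose black power brick, 62 x 110 x 34 mm, on the bench left of the case. Origin at the centre of its underside. To be left alone.
- screwdriver: Loose screwdriver, 170 mm, on the bench between the robot and the case. Origin at the centre of its underside. To be left alone.
- multimeter: Loose grey multimeter, 170 x 82 x 36 mm, on the bench right of the case. Origin at the centre of its underside. To be left alone.
- tape_roll: Loose roll of white tape, 90 mm across, 19 mm high, on the bench right of the case. Origin at the centre of its underside. To be left alone.

How it is judged:
By the outcome, as a careful person would: the job done as asked, in the order asked, and still so for the second after the job is handed in, with the robot touching nothing.
It also fails if it takes over 45 s, if anything falls off the work surface, if the arm or the gripper's body presses on something with over 40 N, if the wrist force passes 120 N, or if a joint passes its speed limit or range.

ROBOT

A 6-joint arm with a two-finger parallel gripper is mounted at the origin on the work surface. World frame = base frame: x ahead of the robot, y to its left, z up, the work surface at z = 0. Lengths are in m, angles in rad, forces in N, time in s.
With the tool pointing down it reaches from about 0.35 to 0.85 m from the base axis. Payload 8.1 kg.
Tool frame: the origin (TCP) lies on the mounting face of the last link; the fingertips stand 186 mm ahead of it and the grasp point (between the pads) lies 167 mm ahead of it; z points along the fingers, y is the line along which they close (so a half turn about z gives the same grasp; the last joint's range is limited). The gripper opens to 93 mm and grips with 3 to 60 N. Pads are 15 mm wide; open, the fingers measure 128 mm over their backs; the gripper's body (75 mm by 188 mm) begins 65 mm behind the grasp point.
Start: joints at [1.039, 0.13, 1.488, -0, 1.523, -0.085], TCP at [0.259, 0.541, 0.405] pointing down, gripper open.
Joint ranges: [-2.96, 2.96], [-0.89, 2.26], [0.02, 2.5], [-1.34, 4.48], [0, 2.73], [-2.66, 2.66]. Speed limits (rad/s): [2.39, 2.39, 2.79, 3.14, 3.14, 3.14].

INTERFACE

Orientations are given as a rotation vector (axis times angle).
In Python, from plant import * gives the robot as it stands. The module is installed in compiled form; this text tells all that it offers.
- The arm moves only by the tool arm_command, never from a script. Its argument "increments" is a list of rows, each a list of 6 numbers: the shift along the tool's x, y, z in units of 0.2 m (1.0 is 0.2 m), then the turn, a rotation vector about the tool's x, y, z in units of pi rad (1.0 is pi rad). A call has exactly 5 rows; each row is the pose to reach, as a shift and turn from the pose commanded when the call began, along the tool's axes at that moment, turning the shorter way round; what a row does not reach only later rows make up. A row lasts 1/8 s, in which the tool goes at most 62.5 mm and 10.7 degrees, less where a joint would pass 70% of its speed; a pose out of reach is approached as far as the arm can. A call with a number of a shift or a turn outside -1 to 1 is refused whole. A call with a gripper value outside its range is refused whole. "fingers" is the closure, from -1 (fully open) to 1 (shut), set as the call begins (left out, the last holds). The fingers move at their own pace and stop on an object; "force" is the grip in N (left out, the last holds). Time passes only in rows, so rows that repeat a pose let the fingers close, or fill a call up. It gives the time, the measured TCP pose, the force, the opening and the grip force at its end, in the units of the state.
- read_state(): the state, without advancing time (a new reading comes with each control period).
- read_camera(name): name is "scene" or "top" or "wrist"; returns a dict with "image" (420x560x3 uint8, red, green, blue), "fx", "fy", "cx", "cy" (pixels), "T" (4x4, takes a point from camera to world coordinates). Camera axes: x right, y down, z forward; pixel columns grow to the right and rows downward; lengths in m; the calibration is good to about 2 mm. A picture is of the moment at which its call begins. There is no depth.
- close_job(): hands the job in; it is judged then, once.
The state is a dict: "t": time; "q": joint angles; "dq": joint speeds; "joint_torque": joint torques, N m; "tool_pos": TCP position; "orientation": TCP orientation; "force": force on the tool from outside, world axes, zero at the start; "wrist_torque": the same for the moment, N m; "opening": finger opening in m; "gripper_force": force on a finger pad.
Only numpy, scipy, OpenCV 4.12 (cv2) and the standard library are available. Lean on these libraries where they do the work, as an engineer would, in place of code of your own. Each camera call takes 0.05 s, during which the arm holds its last target. There are 200 camera calls.

## Working session

There is one attempt and no reset: what is moved stays moved. The work goes in short steps, Python scripts to look and compute and a tool call to move; the robot and the scene stay as the last step left them, time stands still between calls to the robot, and variables do not carry over. Pictures are saved under pics/ and viewed, at most 10 in all, crops included, and the job is handed in when it is done.

Besides the shell and the picture viewer there is one more tool, called as name(argument=value, ...) on one line, values as JSON. arm_command: Moves the arm, as the interface text tells. Shifts and turns lie within -1 to 1; 1 stands for 0.2 m of shift or pi rad of turn. Its arguments: {"type":"object","properties":{"increments":{"type":"array","items":{"type":"array","items":{"type":"number","minimum":-1,"maximum":1}}},"fingers":{"type":"number"},"force":{"type":"number"}},"required":["increments"]}

```bash
mkdir -p pics
cat > h.py <<'E'
from plant import *
import numpy as np, cv2
from scipy.spatial.transform import Rotation as R
def snap(n,f):
    c=read_camera(n); cv2.imwrite('pics/'+f,c["image"][:,:,::-1]); np.savez(f'{n}.npz',**{k:np.array(v) for k,v in c.items()}); return c
def ray(c,u,v,z):
    T=np.array(c["T"]); d=T[:3,:3]@np.array([(u-c["cx"])/c["fx"],(v-c["cy"])/c["fy"],1.]); o=T[:3,3]
    return o+d*(z-o[2])/d[2]
def proj(c,p):
    T=np.array(c["T"]); q=T[:3,:3].T@(np.array(p)-T[:3,3]); return q[0]/q[2]*c["fx"]+c["cx"],q[1]/q[2]*c["fy"]+c["cy"]
E
python3 - <<'E'
from h import *
for n in("top","scene"):
    c=snap(n,n+"1.png"); print(n,c["fx"],np.round(c["T"],3).tolist())
s=read_state(); print(s["t"],s["tool_pos"],s["orientation"],s["opening"],s["force"])
E
```

```text
top 416.555026134072 [[-0.097, -0.971, 0.219, 0.355], [-0.995, 0.094, -0.024, 0.022], [0.002, -0.22, -0.975, 0.994], [0.0, 0.0, 0.0, 1.0]]
scene 430.7643819650236 [[-0.784, 0.382, -0.489, 1.09], [0.62, 0.456, -0.638, 0.715], [-0.02, -0.804, -0.594, 0.782], [0.0, 0.0, 0.0, 1.0]]
0.1 [0.25910404 0.54093574 0.40377891] [-6.95827697e-01 -3.06304578e+00  2.53734500e-03] 0.09295618522944726 [ 1.11270886  0.05191726 -0.1818112 ]
```

View pics/top1.png

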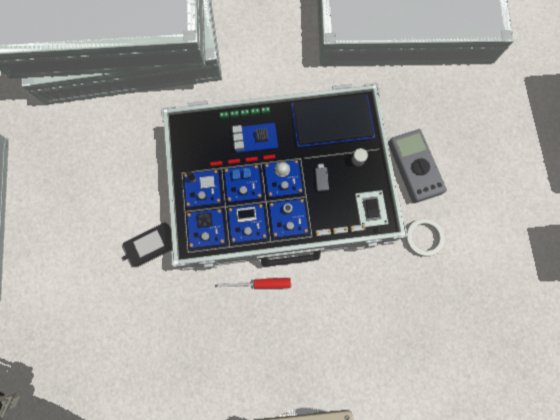

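View pics/scene1.png

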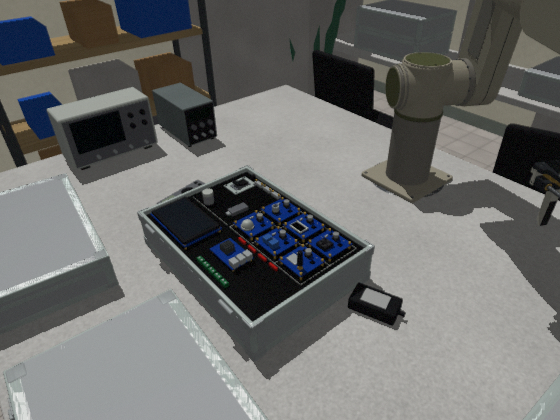

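The top view shows the case with its boards in two rows around (185–310, 160–250). The white dome is at (283,169), the rocker at (372,208), and the aerial is probably on the far-left board at about (202,186). I'll enlarge both views to check.

Run:
```python
import cv2
a=cv2.imread('pics/top1.png')[150:255,170:410]; b=cv2.imread('pics/scene1.png')[165:290,140:380]
cv2.imwrite('pics/z.png',cv2.resize(a,None,fx=3.3,fy=3.3,interpolation=cv2.INTER_CUBIC))
cv2.imwrite('pics/zs.png',cv2.resize(b,None,fx=3.3,fy=3.3,interpolation=cv2.INTER_CUBIC))
```

```text
(no output)
```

View pics/z.png

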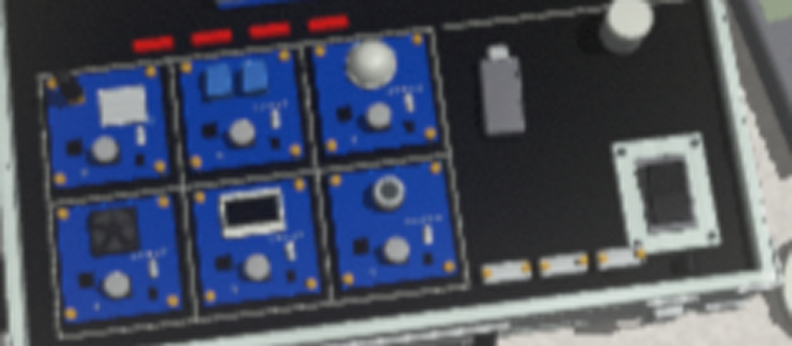

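View pics/zs.png

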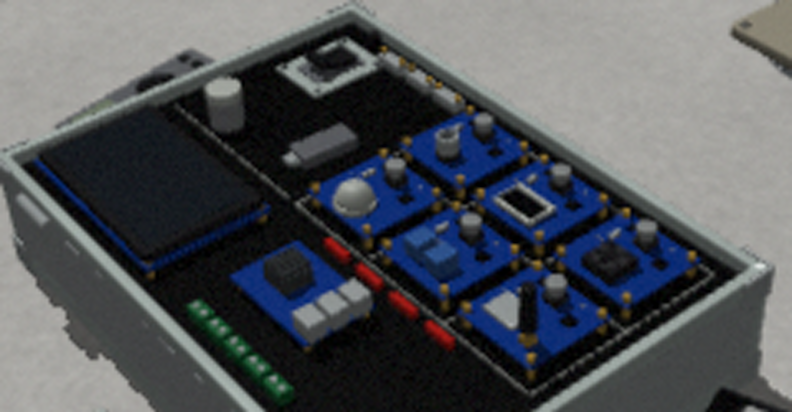

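The coordinator (black aerial) is the far-left board, with its key at top px ≈(202,195). The motion board is far right of the six, with its key at ≈(285,185). The rocker bezel is at ≈(372,208). Next I'll measure all six keys and the bezel.

Run:
```python
from h import *
def load(n):
    d=np.load(n+'.npz'); return {k:(d[k] if d[k].ndim else float(d[k])) for k in d}
def blob(c,u,v,w,m):
    im=c["image"].astype(int); u0,v0=int(u)-w,int(v)-w
    p=im[v0:v0+2*w+1,u0:u0+2*w+1]; k=m(p).astype(np.uint8)
    n,l,st,ce=cv2.connectedComponentsWithStats(k)
    i=1+min(range(n-1),key=lambda j:np.hypot(*(ce[j+1]-w))-st[j+1][4]*.02)
    return ce[i]+[u0,v0],st[i][4]
grey=lambda p:(p.max(2)-p.min(2)<45)&(p.min(2)>85)
t=load("top"); s=load("scene")
names=["coord","relay","motion","fan","disp","gas"]
zt=[(105,149),(242,132),(379,116),(117,284),(257,267),(396,249)]
zs=[(555,285),(471,222),(396,166),(647,231),(561,175),(484,122)]
P=[]
for n,a,b in zip(names,zt,zs):
    ca,A=blob(t,170+a[0]/3.3,150+a[1]/3.3,6,grey)
    p=ray(t,*ca,.125); P.append(p[:2])
    cb=(140+b[0]/3.3-.3,165+b[1]/3.3-.3); q=ray(s,*cb,.125)
    print(n,ca.round(1),A,p.round(4),"scene",q.round(4))
P=np.array(P)
# fit rigid 90mm grid: local offset of keys
L=np.array([[x,y] for x in(.09,0) for y in(.18,.09,0)])
Lc=L-L.mean(0);Pc=P-P.mean(0)
th=np.arctan2((Lc[:,0]*Pc[:,1]-Lc[:,1]*Pc[:,0]).sum(),(Lc*Pc).sum())
Rm=np.array([[np.cos(th),-np.sin(th)],[np.sin(th),np.cos(th)]])
F=Lc@Rm.T+P.mean(0); print("yaw",th,"fit",F.round(4).tolist(),"res mm",((P-F)*1e3).round(1).tolist())
# bezel
im=t["image"].astype(int)[185:232,350:392]; k=((im.min(2)>140)).astype(np.uint8)
cs,_=cv2.findContours(k,cv2.RETR_EXTERNAL,cv2.CHAIN_APPROX_NONE)
for c in sorted(cs,key=cv2.contourArea)[-2:]:
    r=cv2.minAreaRect(c); print(r)
    q=np.array([ray(t,u+350,v+185,.098)[:2] for u,v in cv2.boxPoints(r)]);print(q.round(4).tolist(),q.mean(0),np.hypot(*(q-np.roll(q,1,0)).T))
```

```text
coord [201.4 195. ] 43 [0.5934 0.1699 0.125 ] scene [0.5949 0.1722 0.125 ]
relay [243.  189.7] 42 [0.5966 0.0799 0.125 ] scene [0.5966 0.0817 0.125 ]
motion [284.3 184.7] 40 [ 0.5991 -0.01    0.125 ] scene [ 0.5986 -0.0082  0.125 ]
fan [204.9 235.9] 47 [0.5038 0.1674 0.125 ] scene [0.5055 0.1708 0.125 ]
disp [247.6 230.6] 46 [0.5064 0.0771 0.125 ] scene [0.509  0.0815 0.125 ]
gas [289.8 225.3] 46 [ 0.5092 -0.0128  0.125 ] scene [ 0.5099 -0.0101  0.125 ]
yaw 0.030650690100574345 fit [[0.5936, 0.1699], [0.5964, 0.0799], [0.5991, -0.01], [0.5037, 0.1671], [0.5064, 0.0772], [0.5092, -0.0128]] res mm [[-0.2, -0.0], [0.2, -0.0], [-0.0, 0.0], [0.1, 0.3], [-0.0, -0.1], [-0.0, -0.1]]
((17.71538543701172, 25.22307777404785), (36.83831787109375, 36.09410858154297), 82.87498474121094)
[[0.5714, -0.1486], [0.5739, -0.2294], [0.4912, -0.2269], [0.4889, -0.1477]] [ 0.5313361  -0.18815435] [0.08250438 0.08083891 0.08280164 0.07924465]
```

```bash
cat >> h.py <<'E'
YAW=0.0307
def plan(tip,yaw=np.pi+YAW):
    s=read_state(); T=R.from_rotvec(s["orientation"]); p=np.array(s["tool_pos"])
    G=R.from_matrix(np.array([[np.cos(yaw),np.sin(yaw),0],[np.sin(yaw),-np.cos(yaw),0],[0,0,-1.]]))
    g=np.array(tip)+[0,0,.186]
    print("t",round(s["t"],2),"tip",(p+T.apply([0,0,.186])).round(4),"F",np.round(s["force"],1),"q",np.round(s["q"],2))
    print("inc",(T.inv().apply(g-p)/.2).round(4).tolist(),((T.inv()*G).as_rotvec()/np.pi).round(4).tolist())
E
python3 - <<'E'
from h import *
d=np.load('top.npz'); t={k:(d[k] if d[k].ndim else float(d[k])) for k in d}
im=t["image"].astype(int)[185:232,350:392]
k=(im.max(2)<110).astype(np.uint8)
n,l,st,ce=cv2.connectedComponentsWithStats(k)
for i in range(1,n):
    if st[i][4]>50:
        r=cv2.minAreaRect(np.argwhere(l==i)[:,::-1].astype(np.float32)); print(st[i],ce[i]+[350,185],r, ray(t,*(ce[i]+[350,185]),.098).round(4))
for z in(.095,.098,.105): print(ray(t,371.6,207.9,z))
q=np.array([ray(t,170+a/3.3-.3,150+b/3.3-.3,.097)[:2] for a,b in[(613,146),(700,134),(718,240),(631,252)]]); print(q.round(4),q.mean(0),np.hypot(*(q-np.roll(q,1,0)).T))
plan([.54,-.187,.21])
E
```

```text
[  0   0  42  47 940] [370.59255319 206.02765957] ((20.499996185302734, 22.999996185302734), (40.99999237060547, 45.99999237060547), -0.0) [ 0.5397 -0.1958  0.098 ]
[ 13  13  17  21 285] [371.06666667 208.0245614 ] ((21.01599884033203, 23.08799934387207), (19.856285095214844, 14.668607711791992), 79.69515228271484) [ 0.5351 -0.1962  0.098 ]
[ 0.53589985 -0.19810673  0.095     ]
[ 0.53529653 -0.19737146  0.098     ]
[ 0.53388878 -0.19565581  0.105     ]
[[ 0.5705 -0.1664]
 [ 0.5731 -0.2261]
 [ 0.4999 -0.2271]
 [ 0.4974 -0.1685]] [ 0.53522825 -0.19703533] [0.07307305 0.05972205 0.07325116 0.05868885]
t 0.1 tip [0.2589 0.5407 0.2178] F [ 1.1  0.1 -0.2] q [ 1.04  0.13  1.49 -0.    1.52 -0.09]
inc [-2.8391, -2.6756, 0.043] [-0.0005, -0.0002, -0.152]
```

arm_command(increments=[[-1,-0.95,0,0,0,-0.152],[-1,-0.95,0,0,0,-0.152],[-1,-0.95,0,0,0,-0.152],[-1,-0.95,0,0,0,-0.152],[-1,-0.95,0,0,0,-0.152]], fingers=1, force=20)

```text
t: 0.72
tool_pos: [0.358, 0.2808, 0.4044]
orientation: [0.045, -3.141, 0.001]
force: [-0.1, 0.9, 1.2]
opening: 0.0476
gripper_force: 0.0
```

```bash
python3 -c "
from h import *
plan([.54,-.187,.23])"
```

```text
t 0.72 tip [0.358  0.2807 0.2184] F [-0.1  0.9  1.2] q [ 0.55 -0.27  1.87 -0.    1.54 -1.05]
inc [-0.8426, -2.3641, -0.0565] [-0.0002, -0.0, -0.0007]
```

arm_command(increments=[[-0.4,-1,-0.05,0,0,0],[-0.4,-1,-0.05,0,0,0],[-0.4,-1,-0.05,0,0,0],[-0.4,-1,-0.05,0,0,0],[-0.4,-1,-0.05,0,0,0]])

```text
t: 1.35
tool_pos: [0.444, 0.0842, 0.4144]
orientation: [0.043, -3.141, 0.0]
force: [-0.1, 0.7, -0.4]
opening: 0.001
gripper_force: 0.0
```

arm_command(increments=[[-0.4,-1,0,0,0,0],[-0.4,-1,0,0,0,0],[-0.4,-1,0,0,0,0],[-0.4,-1,0,0,0,0],[-0.4,-1,0,0,0,0]])

```text
t: 1.98
tool_pos: [0.5301, -0.112, 0.4139]
orientation: [0.046, -3.14, -0.001]
force: [0.6, 0.5, -0.4]
opening: 0.0006
gripper_force: 0.0
```

```bash
python3 -c "
from h import *
c=snap('wrist','w1.png')
print(np.round(c['T'],3).tolist(),c['fx'])
print('rocker',proj(c,[.535,-.197,.098]),'gas',proj(c,[.5092,-.0128,.127]),'motion',proj(c,[.5991,-.01,.127]))
plan([.55,-.196,.19])"
```

```text
[[-0.029, 0.953, 0.302, 0.445], [1.0, 0.028, 0.01, -0.114], [0.001, 0.302, -0.953, 0.394], [0.0, 0.0, 0.0, 1.0]] 298.8877992104921
rocker (np.float64(199.67725720511987), np.float64(204.23549823947147)) gas (np.float64(390.8821892204464), np.float64(191.8314063444973)) motion (np.float64(381.3041816892947), np.float64(278.4291645588563))
t 2.02 tip [ 0.5295 -0.1107  0.2281] F [-0.4 -0.4  0.4] q [-0.3  -0.03  1.64  0.    1.54 -1.9 ]
inc [-0.0886, -0.4287, 0.1897] [0.0003, -0.0004, -0.0001]
```

View pics/w1.png

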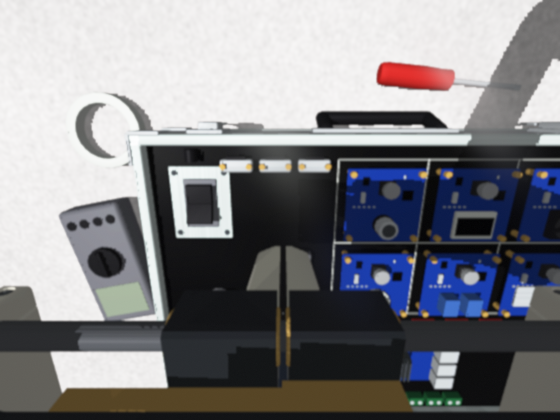

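The wrist view confirms the rocker: plate centre at (201,203), against a predicted (200,204). The gas and motion keys are also within about 2 px of prediction. Next I go over the raised end.

arm_command(increments=[[-0.095,-0.43,0.2,0,0,0],[-0.095,-0.43,0.2,0,0,0],[-0.095,-0.43,0.5,0,0,0],[-0.095,-0.43,0.5,0,0,0],[-0.095,-0.43,0.5,0,0,0]])

```text
t: 2.65
tool_pos: [0.5518, -0.1955, 0.3165]
orientation: [-0.051, 3.14, -0.0]
force: [0.1, -0.7, 0.7]
opening: 0.0006
gripper_force: 0.0
```

```bash
python3 -c "
from h import *
plan([.551,-.196,.105])"
```

```text
t 2.65 tip [ 0.5519 -0.1955  0.1305] F [ 0.1 -0.7  0.7] q [-0.43  0.15  1.63  0.    1.36 -2.03]
inc [0.004, -0.0023, 0.1275] [-0.0, 0.0003, 0.0006]
```

arm_command(increments=[[0.004,0,0.03,0,0,0],[0.004,0,0.06,0,0,0],[0.004,0,0.08,0,0,0],[0.004,0,0.1,0,0,0],[0.004,0,0.11,0,0,0]])

```text
t: 3.28
tool_pos: [0.5511, -0.197, 0.2933]
orientation: [-0.048, 3.139, -0.001]
force: [2.7, 1.1, 3.7]
opening: 0.0004
gripper_force: 1.8
```

arm_command(increments=[[0,0,0.005,0,0,0],[0,0,0.01,0,0,0],[0,0,0.015,0,0,0],[0,0,0.015,0,0,0],[0,0,0.015,0,0,0]])

```text
t: 3.9
tool_pos: [0.5509, -0.1971, 0.292]
orientation: [-0.048, 3.14, -0.001]
force: [-3.7, 2.8, 16.3]
opening: 0.0008
gripper_force: 8.3
```

arm_command(increments=[[0,0,0.006,0,0,0],[0,0,0.01,0,0,0],[0,0,0.01,0,0,0],[0,0,0.01,0,0,0],[0,0,0.01,0,0,0]])

```text
t: 4.53
tool_pos: [0.551, -0.1971, 0.2918]
orientation: [-0.048, 3.139, -0.002]
force: [-10.3, 6.4, 29.0]
opening: 0.0002
gripper_force: 14.6
```

arm_command(increments=[[0,0,-0.1,0,0,0],[0,0,-0.25,0,0,0],[0,0,-0.45,0,0,0],[0,0.2,-0.45,0,0,0],[0,0.5,-0.45,0,0,0]])

```text
t: 5.15
tool_pos: [0.5472, -0.0973, 0.3781]
orientation: [0.043, -3.141, 0.001]
force: [1.3, -0.7, -0.3]
opening: 0.0003
gripper_force: 0.0
```

Run:
```python
from h import *
c=snap('wrist','w2.png');u,v=map(int,proj(c,[.535,-.197,.098]));print(u,v)
a=cv2.imread('pics/w1.png')[160:245,160:240]
b=cv2.imread('pics/w2.png')[max(v-45,0):v+45,max(u-45,0):u+45]
r=[cv2.resize(i,(390,400),interpolation=cv2.INTER_CUBIC) for i in(a,b)]
cv2.imwrite('pics/cmp.png',np.hstack(r))
plan([.5936,.1699,.19])
```

```text
172 196
t 5.2 tip [ 0.5466 -0.0896  0.1916] F [ 2.4  4.6 -0.2] q [-0.26  0.02  1.65  0.    1.47 -1.86]
inc [-0.2753, 1.2932, 0.0127] [0.0013, -0.0004, 0.0004]
```

View pics/cmp.png

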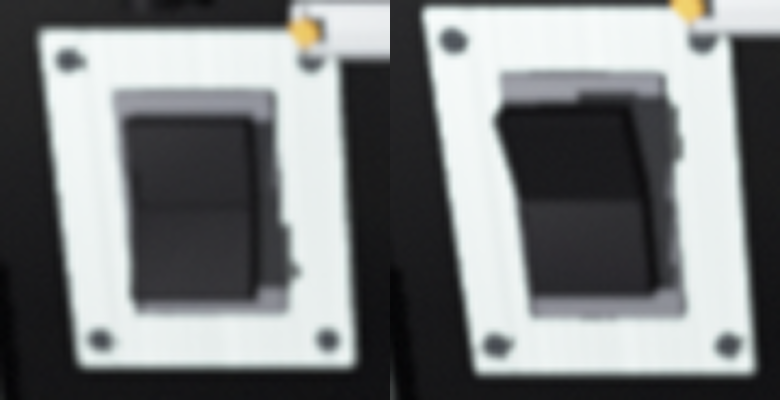

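The rocker has tipped right over: the near half (upper in the picture) is now raised, and the arm met a hard stop. Next is the coordinator key.

arm_command(increments=[[-0.27,1,0,0,0,0],[-0.27,1,0,0,0,0],[-0.27,1,0,0,0,0],[-0.27,1,0,0,0,0],[-0.27,1,0,0,0,0]])

```text
t: 5.82
tool_pos: [0.5952, 0.1052, 0.3771]
orientation: [0.052, -3.14, 0.001]
force: [-0.8, 0.4, 0.0]
opening: 0.0004
gripper_force: 0.0
```

arm_command(increments=[[-0.005,0.28,0,0,0,0],[-0.005,0.28,0,0,0,0],[-0.005,0.28,0.1,0,0,0],[-0.005,0.28,0.2,0,0,0],[-0.005,0.28,0.2,0,0,0]])

```text
t: 6.45
tool_pos: [0.5936, 0.159, 0.3338]
orientation: [0.046, -3.135, 0.002]
force: [0.2, 0.7, 0.4]
opening: 0.0001
gripper_force: 0.0
```

```bash
python3 -c "
from h import *
plan([.5936,.1705,.127])"
```

```text
t 6.45 tip [0.5924 0.1588 0.1478] F [0.2 0.7 0.4] q [ 0.18  0.21  1.53 -0.    1.41 -1.42]
inc [-0.0025, 0.0574, 0.1041] [-0.0004, -0.0019, -0.0005]
```

arm_command(increments=[[-0.003,0.057,0,0,0,0],[-0.003,0.057,0.03,0,0,0],[-0.003,0.057,0.06,0,0,0],[-0.003,0.057,0.07,0,0,0],[-0.003,0.057,0.07,0,0,0]])

```text
t: 7.08
tool_pos: [0.5947, 0.1719, 0.3235]
orientation: [0.048, -3.141, 0.0]
force: [-0.3, 0.5, 0.4]
opening: 0.0006
gripper_force: 0.0
```

```bash
python3 -c "
from h import *
plan([.5936,.1705,.123])"
```

```text
t 7.08 tip [0.5946 0.1719 0.1375] F [-0.3  0.5  0.4] q [ 0.2   0.23  1.53 -0.    1.39 -1.4 ]
inc [0.0059, -0.007, 0.0723] [-0.0001, -0.0002, 0.0]
```

arm_command(increments=[[0.004,-0.005,0.02,0,0,0],[0.004,-0.005,0.04,0,0,0],[0.004,-0.005,0.055,0,0,0],[0.004,-0.005,0.065,0,0,0],[0.004,-0.005,0.065,0,0,0]])

```text
t: 7.7
tool_pos: [0.594, 0.1709, 0.3109]
orientation: [0.048, -3.141, 0.0]
force: [-2.9, -0.6, 4.9]
opening: 0.0003
gripper_force: 1.9
```

arm_command(increments=[[0,0,0.005,0,0,0],[0,0,0.01,0,0,0],[0,0,0.015,0,0,0],[0,0,0.015,0,0,0],[0,0,0.015,0,0,0]])

```text
t: 8.32
tool_pos: [0.5941, 0.171, 0.3093]
orientation: [-0.048, 3.141, -0.0]
force: [-6.8, -1.3, 13.3]
opening: 0.0006
gripper_force: 6.5
```

The key has bottomed (13 N at tip height 123 mm). Now I release it and move to the motion key.

arm_command(increments=[[0,0,-0.06,0,0,0],[0,0,-0.2,0,0,0],[0,0,-0.35,0,0,0],[0,-0.2,-0.35,0,0,0],[0,-0.5,-0.35,0,0,0]])

```text
t: 8.95
tool_pos: [0.5973, 0.0714, 0.3785]
orientation: [-0.053, 3.139, 0.001]
force: [1.0, -0.3, -0.6]
opening: 0.0005
gripper_force: 0.0
```

Run:
```python
from h import *
c=snap('top','t2.png')
cv2.imwrite('pics/t2z.png',cv2.resize(c["image"][150:255,170:410,::-1],None,fx=3.3,fy=3.3,interpolation=cv2.INTER_CUBIC))
plan([.5991,-.0098,.15])
```

```text
t 9.0 tip [0.5977 0.0632 0.192 ] F [ 1.3 -4.  -0.2] q [ 0.02  0.15  1.52 -0.    1.47 -1.58]
inc [0.0029, -0.3678, 0.2116] [-0.0013, 0.0003, -0.0006]
```

View pics/t2z.png

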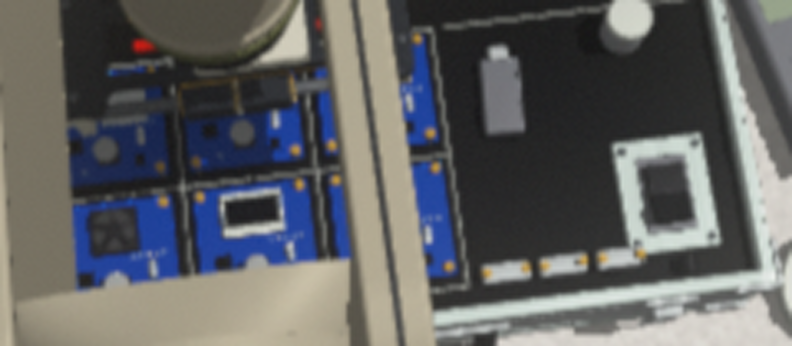

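The arm hides most of the boards here. The visible boards sit unmoved and the rocker is still on.

arm_command(increments=[[0,-0.3,0,0,0,0],[0,-0.4,0,0,0,0],[0,-0.4,0.1,0,0,0],[0,-0.4,0.2,0,0,0],[0,-0.4,0.2,0,0,0]])

```text
t: 9.62
tool_pos: [0.5985, -0.0074, 0.3339]
orientation: [0.051, -3.135, -0.002]
force: [0.1, -0.1, 1.3]
opening: 0.0008
gripper_force: 0.0
```

arm_command(increments=[[0,0,0,0,0,0],[0,0,0.01,0,0,0],[0,0,0.03,0,0,0],[0,0,0.05,0,0,0],[0,0,0.05,0,0,0]])

```text
t: 10.25
tool_pos: [0.5994, -0.009, 0.3272]
orientation: [0.048, -3.14, -0.0]
force: [0.7, 0.8, -0.4]
opening: 0.0002
gripper_force: 0.0
```

```bash
python3 -c "
from h import *
plan([.5991,-.0098,.123])"
```

```text
t 10.25 tip [ 0.5993 -0.009   0.1412] F [ 0.7  0.8 -0.4] q [-0.1   0.18  1.58 -0.    1.39 -1.7 ]
inc [0.0017, -0.004, 0.091] [0.0, -0.0003, -0.0]
```

Aligned within 1 mm. Now press steadily.

arm_command(increments=[[0.002,-0.004,0.03,0,0,0],[0.002,-0.004,0.06,0,0,0],[0.002,-0.004,0.075,0,0,0],[0.002,-0.004,0.085,0,0,0],[0.002,-0.004,0.09,0,0,0]])

```text
t: 10.88
tool_pos: [0.5991, -0.0098, 0.3099]
orientation: [0.048, -3.141, 0.0]
force: [-3.7, -0.9, 4.1]
opening: 0.0004
gripper_force: 2.2
```

arm_command(increments=[[0,0,0.005,0,0,0],[0,0,0.01,0,0,0],[0,0,0.01,0,0,0],[0,0,0.01,0,0,0],[0,0,0.01,0,0,0]])

```text
t: 11.5
tool_pos: [0.5992, -0.0097, 0.3093]
orientation: [-0.048, 3.141, -0.0]
force: [-8.0, -0.8, 12.4]
opening: 0.0005
gripper_force: 6.3
```

arm_command(increments=[[0,0,0,0,0,0],[0,0,0,0,0,0],[0,0,0,0,0,0],[0,0,0,0,0,0],[0,0,0,0,0,0]])

```text
t: 12.12
tool_pos: [0.5992, -0.0098, 0.3093]
orientation: [-0.048, 3.141, -0.0]
force: [-7.5, 0.5, 14.3]
opening: 0.0005
gripper_force: 6.3
```

arm_command(increments=[[0,0,0,0,0,0],[0,0,0,0,0,0],[0,0,0,0,0,0],[0,0,0,0,0,0],[0,0,0,0,0,0]])

```text
t: 12.75
tool_pos: [0.5992, -0.0098, 0.3093]
orientation: [-0.048, 3.141, -0.0]
force: [-7.9, 0.1, 11.9]
opening: 0.0003
gripper_force: 6.3
```

arm_command(increments=[[0,0,0,0,0,0],[0,0,0,0,0,0],[0,0,0,0,0,0],[0,0,0,0,0,0],[0,0,0,0,0,0]])

```text
t: 13.38
tool_pos: [0.5992, -0.0098, 0.3092]
orientation: [-0.048, 3.141, -0.0]
force: [-8.4, 0.7, 13.0]
opening: 0.0003
gripper_force: 6.3
```

arm_command(increments=[[0,0,0,0,0,0],[0,0,0,0,0,0],[0,0,-0.1,0,0,0],[0,0,-0.3,0,0,0],[0,0,-0.45,0,0,0]])

```text
t: 14.0
tool_pos: [0.5995, -0.0097, 0.4003]
orientation: [-0.048, 3.139, -0.0]
force: [0.6, 0.8, 0.5]
opening: 0.0004
gripper_force: 0.0
```

arm_command(increments=[[0.5,0,-0.1,0,0,0],[0.5,0,-0.1,0,0,0],[0.5,0,-0.1,0,0,0],[0.5,0,-0.1,0,0,0],[0.5,0,-0.1,0,0,0]])

```text
t: 14.62
tool_pos: [0.5, -0.0128, 0.4177]
orientation: [-0.048, 3.141, 0.0]
force: [-0.3, -0.3, 0.4]
opening: 0.0002
gripper_force: 0.0
```

Run:
```python
from h import *
c=snap('scene','s2.png')
cv2.imwrite('pics/s2z.png',cv2.resize(c["image"][165:290,140:380,::-1],None,fx=3.3,fy=3.3,interpolation=cv2.INTER_CUBIC))
```

```text
(no output)
```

View pics/s2z.png

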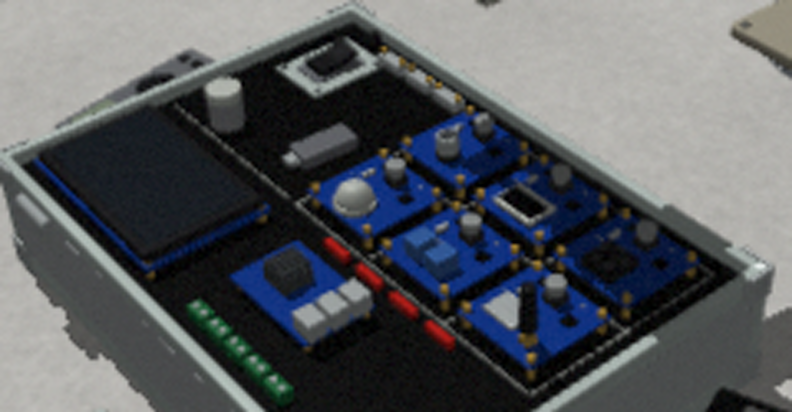

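The view shows the rocker still on, with the near half raised at (335,55). Both pressed keys are up again, the boards are seated, and the pod and jar are where they were.

```bash
python3 -c "
from plant import *
print(close_job())"
```

```text
the job is handed in; nothing more can be done
None
```

I handed the job in at about 15 s: power switched on and left on, coordinator key pressed fully and released, then motion key held fully down for over two seconds and released, with no other key pressed and nothing visibly moved; no verdict came back.

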